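# Pin a drawbar coupling and lock the linchpin's sprung ring

## Task

Lock the drawbar coupling: push the linchpin fully home through the cross-hole of the upright coupling pin, ring upward, so that its shoulder meets the coupling pin. Then swing its sprung ring over the top of the coupling pin and press its tab down until it snaps under the nose of the linchpin. Let go of it, and leave the bush, the bearing and the piston where they stand.

Things in the scene. Friction and masses are not known exactly. Their poses are not given: they have to be found in the camera images.
- linchpin_grip (a point): Centre of the front part of the loose linchpin's dark head, to grasp: 30 mm long (x), 26 wide (y), 32 high (z), sides free. Linchpin about 0.36 kg, lies on its head's flat underside. x points along the shank to its tip, z up. Shoulder (head's front face) at x = +14 mm; head reaches back to x = -48 (20 wide there). Ring's hinge axis, along y, at x = -36, z = +4, its ends 32 mm either side.
- shank_mid (a point): Point on the axis of the round bare steel shank (15 mm thick), 17 mm ahead of the shoulder: 31 mm ahead of linchpin_grip and 4 mm above it, axes alike. The round-nosed tip is 37 mm further on along x. It coincides with cross_hole when the linchpin is fully home.
- cross_hole (a point): Centre of the cross-hole through the fixed coupling pin (steel post, 34 mm square here, top 27 mm higher), 230 mm above the table. Round hole 17 mm wide, 34 long, 2 mm lead-ins, along this frame's level x, which points roughly away from the robot; near mouth at x = -17. Below: washer (top 31 mm lower), clevis jaw 62 x 54 mm (36 lower), drawbar stub to x = +89 (48 lower), foot 68 mm wide.
- lock_ring (a joint): Angle swung by the linchpin's ring about its hinge, rad: 0 = open, leaning back over the head; 0.63 = straight up; 2.2 = level along the shank; 2.32 = shut. 8 mm round steel bow, 64 mm wide, end bar 105 mm from the hinge axis. It stays where it is left (1 N moves it), meets the shank's nose at about 2.1, must be pressed down there (2 to 8 N, its spring stretches) and snaps under the nose at 2.27.
- ring_bar (a point): Centre of the ring's end bar (8 mm thick, about 24 mm long, parallel to the hinge); the bar's x points away from the hinge, y along the hinge. A flat thumb tab, 26 mm wide (y) and 6 mm thick, reaches from it to x = +19 mm: press there, clear of the nose.
- gear_lever: Fixed obstacle: a gear lever on a dark boot (120 mm wide), origin under the boot on the table; its thin stick rises behind the work to 420 mm, the knob leaning about 60 mm to the left (+y). Other fixed obstacles: a row of upright gear shafts along the front edge of the table, up to 240 mm high, a vice and piles of gears up to 145 mm high.
- bush: Loose bystander: black rubber bush, two bulges, 40 mm across and 50 mm high; origin at the centre of its underside, z up.
- bearing: Loose bystander: ball bearing lying flat, 62 mm across and 17 mm high; origin at the centre of its underside, z up.
- piston: Loose bystander: bare metal piston standing upright, 76 mm across and 66 mm high; origin at the centre of its underside, z up.

How it is judged:
By the outcome, as a careful person would: the job done as asked, in the order asked, and still so for the second after the job is handed in, with the robot touching nothing.
It also fails if it takes over 66 s, if anything falls off the work surface, if the arm or the gripper's body presses on something with over 40 N, if the wrist force passes 120 N, or if a joint passes its speed limit or range.

## Robot

A 6-joint arm with a two-finger parallel gripper is mounted at the origin on a cart in front of the work surface, level with it; the furniture and walls round the work are solid. World frame = base frame: x ahead of the robot, y to its left, z up, the work surface at z = 0. Lengths are in m, angles in rad, forces in N, time in s.
With the tool pointing down it reaches from about 0.375 to 0.9 m from the base axis. Payload 3.1 kg.
Tool frame: the origin (TCP) lies at the very end of the fingers, on their centre line; the grasp point (between the pads) lies 19 mm behind it; z points along the fingers, y is the line along which they close (so a half turn about z gives the same grasp; the last joint's range is limited). The gripper opens to 85 mm and grips with 20 to 120 N. Pads are 22 mm wide; open, the fingers measure 114 mm over their backs; the gripper's body (76 mm by 85 mm) begins 54 mm behind the grasp point. The pads swing forward as they close: fully open they stand 13 mm farther back than shut.
Start: joints at [-1.409, 0.527, 1.433, -0, 1.181, -0.178], TCP at [0.209, -0.589, 0.231] pointing down, gripper open.
Joint ranges: [-3.08, 3.08], [-0.75, 2.2], [0.22, 2.44], [-1.43, 4.57], [0, 2.65], [-2.85, 2.85]. Speed limits (rad/s): [2.79, 2.79, 3.14, 3.14, 3.14, 3.14].

## Interface

Orientations are given as a unit quaternion [x, y, z, w].
In Python, from station import manip gives the robot as it stands.
- The arm moves only by the shell command python3 -m handwheel 'ROWS' [FORCE]. ROWS is JSON, a list of rows, each a list of 7 numbers: the shift along the world's x, y, z in mm, then the turn, a rotation vector about the world's x, y, z in degrees, then the opening, from 0 (shut) to 1 (fully open). A call has exactly 10 rows; each row shifts and turns the commanded pose from where the row before left it; what a row does not reach is not made up. A row lasts 1/8 s, in which the tool goes at most 62.5 mm and 10.7 degrees, less where a joint would pass 70% of its speed; a pose out of reach is approached as far as the arm can. A call is refused whole if a number of a shift passes 62.5 or a number of a turn 10.7, either way. A call with a gripper value outside its range is refused whole. The fingers move at their own pace and stop on an object; FORCE is the grip in N (left out, the last holds). Time passes only in rows, so rows that do not move let the fingers close, or fill a call up. It gives the time, the measured TCP pose, the force, the opening and the grip force at its end, in the units of the state.
- manip.sense(): the state, without advancing time (a new reading comes with each control period).
- manip.snapshot(name): name is "side" or "top"; returns the picture (420x560x3 uint8, red, green, blue); there is no depth.
- manip.get_calibration(name): a dict with "K" (3x3 intrinsics, pixels), "k1" (the pictures are not rectified: a ray, as slopes to the right and down, at radius r is drawn at 1 + k1 r^2 times it, then the intrinsics apply), "rvec" (rotation vector, rad) and "tvec" (3), from world to camera coordinates, as OpenCV has them. Camera axes: x right, y down, z forward; pixel columns grow to the right and rows downward; lengths in m; the calibration is good to about 2 mm. A picture is of the moment at which its call begins. get_calibration takes no time and is no camera call.
- manip.sign_off(): hands the job in; it is judged then, once.
The state is a dict: "t": time; "q": joint angles; "qd": joint speeds; "tau": joint torques, N m; "tcp_pos": TCP position; "tool_rot": TCP orientation; "force": force on the tool from outside, world axes, zero at the start; "ft_torque": the same for the moment, N m; "finger_gap": opening from 0.0 (shut) to 1.0 (fully open); "gripper_force": force on a finger pad.
Only numpy, scipy, OpenCV 4.12 (cv2) and the standard library are available. Lean on these libraries where they do the work, as an engineer would, in place of code of your own. Each camera call takes 0.05 s, during which the arm holds its last target. There are 200 camera calls.

## Working session

There is one attempt and no reset: what is moved stays moved. The work goes in short steps, Python scripts to look and compute and a shell command to move; the robot and the scene stay as the last step left them, time stands still between calls to the robot, and variables do not carry over. Pictures are saved under pics/ and viewed, at most 10 in all, crops included, and the job is handed in when it is done.

```bash
mkdir -p pics; ls; cat > h.py <<'E'
import numpy as np, cv2, json
from station import manip
from scipy.spatial.transform import Rotation as R
def cal(n):
    c=manip.get_calibration(n); return np.array(c["K"],float),float(c["k1"]),R.from_rotvec(np.ravel(c["rvec"])).as_matrix(),np.ravel(c["tvec"])
def ray(n,u,v):
    K,k1,Rm,t=cal(n)
    d=np.array([k1,0,0,0,0.]); p=cv2.undistortPoints(np.array([[[u,v]]],float),K,d)[0,0]
    return -Rm.T@t, Rm.T@np.array([p[0],p[1],1])
def atz(n,u,v,z):
    o,d=ray(n,u,v); return o+d*(z-o[2])/d[2]
def tri(a,b):
    o1,d1=ray("side",*a);o2,d2=ray("top",*b)
    s=np.linalg.lstsq(np.c_[d1,-d2],o2-o1,rcond=None)[0]
    p,q=o1+s[0]*d1,o2+s[1]*d2; return (p+q)/2,np.linalg.norm(p-q)
def proj(n,P):
    K,k1,Rm,t=cal(n); return cv2.projectPoints(np.atleast_2d(P).astype(float),cv2.Rodrigues(Rm)[0],t,K,np.array([k1,0,0,0,0.]))[0][:,0]
def snap(n,f,crop=None,s=1):
    im=manip.snapshot(n)[:,:,::-1]
    if crop: x0,y0,x1,y1=crop; im=im[y0:y1,x0:x1]
    cv2.imwrite("pics/"+f,cv2.resize(im,None,fx=s,fy=s,interpolation=cv2.INTER_CUBIC))
E
python3 - <<'E'
from h import *
snap("side","s0.png",None,1.4);snap("top","t0.png",None,1.4)
for n in("side","top"):
    K,k1,Rm,t=cal(n);print(n,K[0,0],k1,-Rm.T@t,Rm[2])
print(manip.sense())
E
```

```text
pics
side 462.3059921091923 -0.0854041076563096 [-0.25592716  0.66308629  0.59610322] [ 0.83507536 -0.25628824 -0.486791  ]
top 523.7613631849757 -0.06736267527210042 [0.46917444 0.40756162 1.35067213] [ 0.08179236 -0.01786306 -0.9964893 ]
{'t': 0.1, 'q': array([-1.40852330e+00,  5.28394436e-01,  1.43379860e+00, -2.10489443e-05,
        1.18138547e+00, -1.78467888e-01]), 'qd': array([ 3.30870524e-04, -1.00346978e-03, -4.09968913e-03, -9.28984537e-04,
       -3.40900994e-04, -1.46012804e-05]), 'tau': array([ 2.66249926e-04, -4.43304598e+01, -1.78585821e+01, -3.01212040e-04,
        3.89678913e-03, -6.45740698e-06]), 'tcp_pos': array([ 0.20879979, -0.58839708,  0.23041065]), 'tool_rot': array([ 9.85520860e-01,  1.69551316e-01, -1.69216464e-06, -9.92974280e-04]), 'force': array([-0.17503272,  0.36154573, -0.09234434]), 'ft_torque': array([0.00409322, 0.00552501, 0.02375403]), 'gripper_force': 0.0, 'finger_gap': 0.9986909336874399}
```

View pics/s0.png

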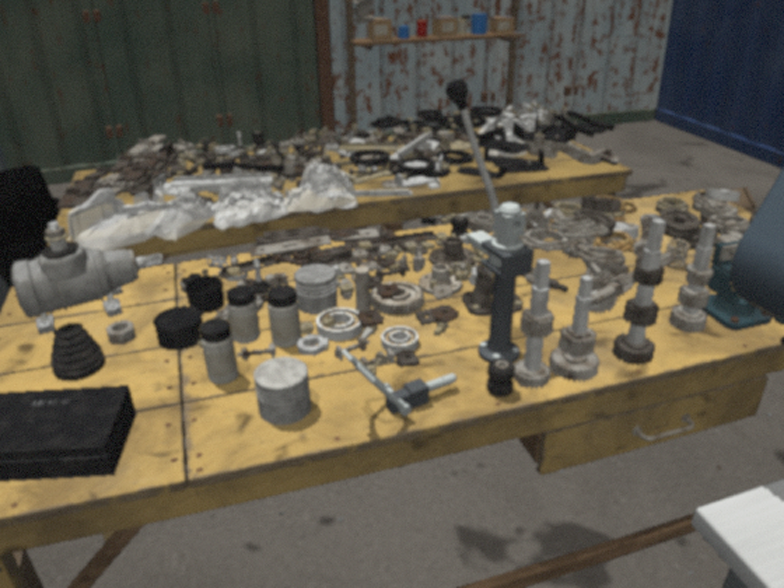

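View pics/t0.png

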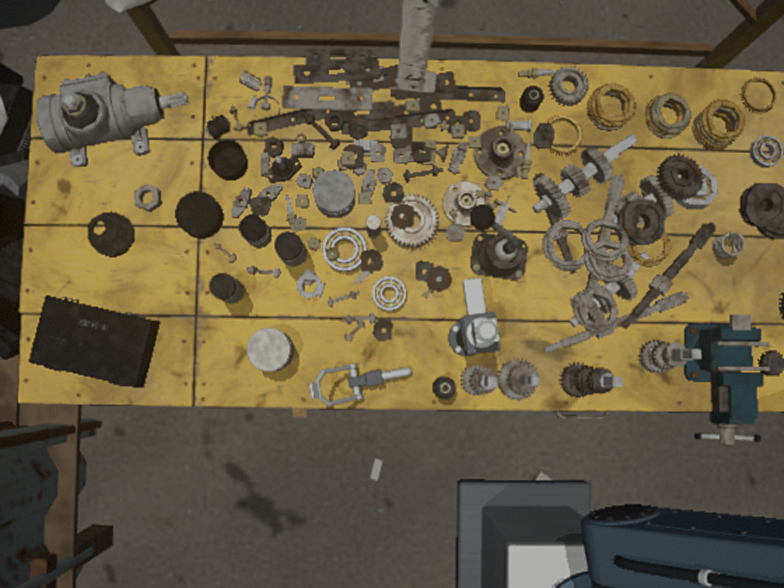

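Side: linchpin head around (405,393)/1.4, ring leaning back; post around (505,250)/1.4. Top: head at (366,378)/1.4, shank tip (408,372)/1.4; post top (485,330)/1.4. Crops next.

```bash
python3 - <<'E'
from h import *
s=manip.snapshot("side")[:,:,::-1];t=manip.snapshot("top")[:,:,::-1]
def c(im,x,y,w=80,h=60): return cv2.resize(im[y:y+h,x:x+w],(400,300),interpolation=cv2.INTER_CUBIC)
cv2.imwrite("pics/m1.png",np.vstack([np.hstack([c(s,250,240),c(t,215,240)]),np.hstack([c(s,325,140),c(t,310,195)])]))
E
```

```text
(no output)
```

View pics/m1.png

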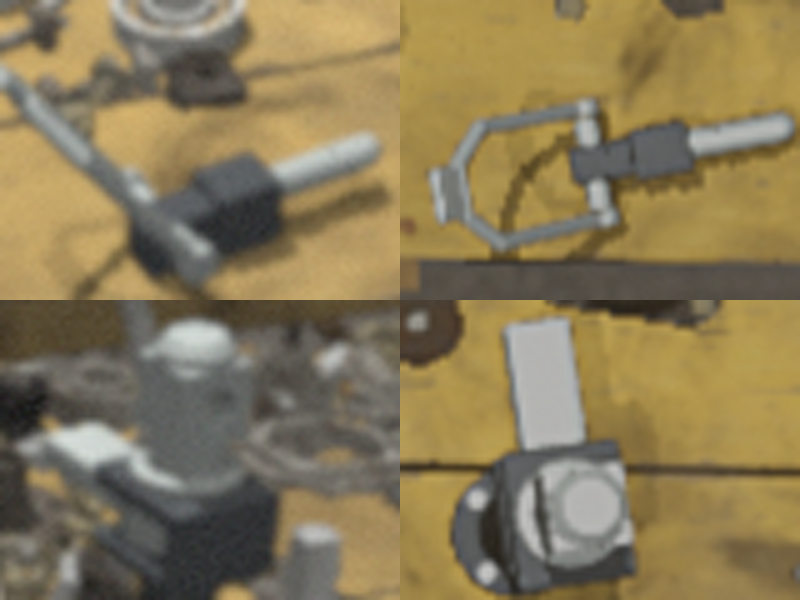

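```bash
python3 - <<'E'
from h import *
T=lambda u,v,z:(atz("top",u,v,z)*1000).round(1)
a=lambda x,y:(215+(x-400)/5,240+y/5); b=lambda x,y:(310+(x-400)/5,195+(y-300)/5)
print("tip",T(*a(795,125),20),"shoulder",T(*a(692,140),20),"h1",T(*a(587,103),20),"h2",T(*a(607,218),20),"bar",T(*a(450,195),100))
print("headfront top",T(*a(664,150),32))
print("posttop",T(*b(587,503),257))
for q in((507,325),(525,450),(570,318),(585,445)):print("stub",T(*b(*q),182))
for q in((513,445),(620,440),(633,577)):print("jaw",T(*b(*q),194))
# side post top
S=lambda x,y:(325+x/5,140+(y-300)/5)
print("tri top",tri(S(195,335),b(587,503)))
s=lambda x,y:(250+x/5,240+y/5)
print("tri tip",tri(s(376,150),a(792,126)))
print("tri bar",tri(s(5,78),a(448,195)))
E
```

```text
tip [  527.8  1353.8 20000. ] shoulder [  642.3   623.3 20000. ] h1 [  389.2  -125.3 20000. ] h2 [ 1199.9    28.3 20000. ] bar [  3548.2  -7487.9 100000. ]
headfront top [  873.7   437.2 32000. ]
posttop [-13383.5  39466.8 257000. ]
stub [-21659.2  22402.8 182000. ]
stub [-12947.9  23682.1 182000. ]
stub [-22214.5  26809.5 182000. ]
stub [-13349.8  27864.3 182000. ]
jaw [-14198.5  24335.9 194000. ]
jaw [-14673.   32294.8 194000. ]
jaw [ -4542.1  33262.8 194000. ]
tri top (array([0.5283499 , 0.23955918, 0.25430762]), np.float64(0.0010867025906464794))
tri tip (array([0.46452978, 0.34159024, 0.01717529]), np.float64(0.00036351410910256124))
tri bar (array([0.43040813, 0.50709513, 0.11304704]), np.float64(0.0009507628126959087))
```

Units slip (heights in metres); redo.

```bash
python3 - <<'E'
from h import *
T=lambda u,v,z:(atz("top",u,v,z/1000)*1000).round(1)
a=lambda x,y:(215+(x-400)/5,240+y/5); b=lambda x,y:(310+(x-400)/5,195+(y-300)/5)
print("tip",T(*a(795,125),20),"shoulder",T(*a(692,140),20),"h1",T(*a(587,103),20),"h2",T(*a(607,218),20),"bar",T(*a(450,195),105))
print("headfront top",T(*a(664,150),32))
print("posttop",T(*b(587,503),257))
for q in((507,325),(525,450),(570,318),(585,445)):print("stub",T(*b(*q),182))
for q in((513,445),(620,440),(633,577)):print("jaw",T(*b(*q),194))
E
```

```text
tip [465. 340.  20.] shoulder [456.8 392.2  20. ] h1 [474.9 445.6  20. ] h2 [417.  434.6  20. ] bar [430.3 507.3 105. ]
headfront top [451.8 406.3  32. ]
posttop [528.4 240.5 257. ]
stub [612.3 265.3 182. ]
stub [556. 257. 182.]
stub [615.9 236.8 182. ]
stub [558.6 229.9 182. ]
jaw [557.2 263.9 194. ]
jaw [560.1 216.1 194. ]
jaw [499.3 210.3 194. ]
```

```bash
python3 - <<'E'
from h import *
s=manip.snapshot("side")[:,:,::-1];t=manip.snapshot("top")[:,:,::-1]
A=cv2.resize(s[150:270,340:500],(800,600),interpolation=cv2.INTER_CUBIC)[:, :]
B=cv2.resize(t[240:300,300:460],(800,300),interpolation=cv2.INTER_CUBIC)
A=cv2.resize(s[165:225,340:500],(800,300),interpolation=cv2.INTER_CUBIC)
cv2.imwrite("pics/m2.png",np.vstack([A,B]))
E
```

```text
(no output)
```

View pics/m2.png

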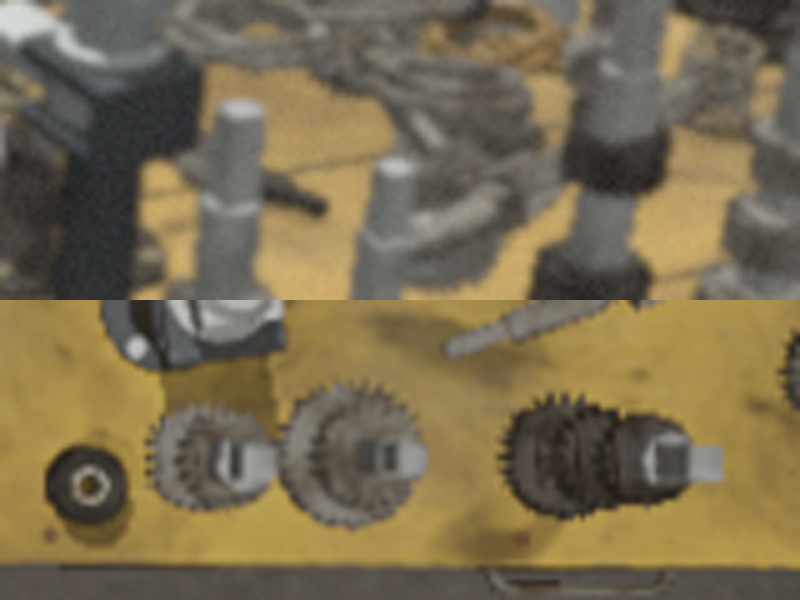

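Shaft tops: #1 side (388,186)/top (352.4,272.4); #2 side (419,197.6)/top (382.6,272.4); #3 top right end (443,273). Bush at top (317.8,277).

```bash
python3 - <<'E'
from h import *
print(tri((388,186),(352.4,272.4)),tri((419.2,197.6),(382.6,272.4)))
print(tri((467,158),(443,272.5)), atz("top",317.8,277,.05))
print("piston",atz("top",193,250,.066),"bearing",atz("top",278,210,.017))
print(tri((457/1.4,88/1.4),(482/1.4,217/1.4)))
E
```

```text
(array([0.45097615, 0.22102783, 0.19945182]), np.float64(0.0012315112117837687)) (array([0.45080327, 0.14524083, 0.16112115]), np.float64(0.0004249895979111085))
(array([0.45519152, 0.03325452, 0.23219498]), np.float64(0.009299429705994617)) [0.43608997 0.28228486 0.05      ]
piston [0.49869877 0.5900114  0.066     ] bearing [0.60482748 0.38216448 0.017     ]
(array([0.67016435, 0.26693503, 0.39678283]), np.float64(0.0014313591841985907))
```

```bash
python3 -m handwheel '[[31,44,11,0,0,8.1,1],[31,44,11,0,0,8.1,1],[31,44,11,0,0,8.1,1],[31,44,11,0,0,8.1,1],[31,44,11,0,0,8.1,1],[31,44,11,0,0,8.1,1],[31,44,11,0,0,8.1,1],[31,44,11,0,0,8.1,1],[31,44,11,0,0,8.1,1],[31,44,11,0,0,8.1,1]]' 60
python3 -m handwheel '[[-6.5,55,0,0,0,0,1],[-6.5,55,0,0,0,0,1],[-6.5,55,0,0,0,0,1],[-6.5,55,0,0,0,0,1],[-6.5,55,0,0,0,0,1],[-6.5,55,0,0,0,0,1],[-6.5,55,0,0,0,0,1],[-6.5,55,0,0,0,0,1],[-6.5,55,0,0,0,0,1],[-6.5,55,0,0,0,0,1]]'
python3 -c "
from h import *
s=manip.sense();print(s['tcp_pos'],R.from_quat(s['tool_rot']).as_matrix().round(3))
print('boot',atz('top',361,178,.08))"
```

```text
t: 1.55
tcp_pos: [0.5197, -0.1474, 0.3418]
tool_rot: [0.637, 0.77, -0.0, 0.0]
force: [-0.0, -0.5, -1.2]
finger_gap: 1.002
gripper_force: 0.0
t: 2.8
tcp_pos: [0.4535, 0.4028, 0.3413]
tool_rot: [0.639, 0.769, 0.0, 0.0]
force: [1.1, -0.1, -0.1]
finger_gap: 0.998
gripper_force: 0.0
[0.45346841 0.40275325 0.34133548] [[-0.183  0.983  0.   ]
 [ 0.983  0.183 -0.   ]
 [-0.     0.    -1.   ]]
boot [0.68046715 0.17976961 0.08      ]
```

```bash
python3 -m handwheel '[[-1,2.7,-56,0,0,0,0.8],[0,0,-60,0,0,0,0.8],[0,0,-60,0,0,0,0.8],[0,0,-60,0,0,0,0.8],[0,0,-60,0,0,0,0.8],[0,0,-30,0,0,0,0.8],[0,0,-10,0,0,0,0.8],[0,0,0,0,0,0,0.8],[0,0,0,0,0,0,0.8],[0,0,0,0,0,0,0.8]]'
python3 - <<'E'
from h import *
s=manip.snapshot("side")[:,:,::-1];t=manip.snapshot("top")[:,:,::-1]
def c(im,x,y,w=80,h=60): return cv2.resize(im[y:y+h,x:x+w],(400,300),interpolation=cv2.INTER_CUBIC)
cv2.imwrite("pics/m3.png",np.hstack([c(s,250,240),c(t,215,240)]))
E
```

```text
t: 4.05
tcp_pos: [0.4539, 0.4043, 0.007]
tool_rot: [0.639, 0.769, 0.001, 0.001]
force: [-0.1, 0.7, 0.4]
finger_gap: 0.8
gripper_force: 0.0
```

View pics/m3.png

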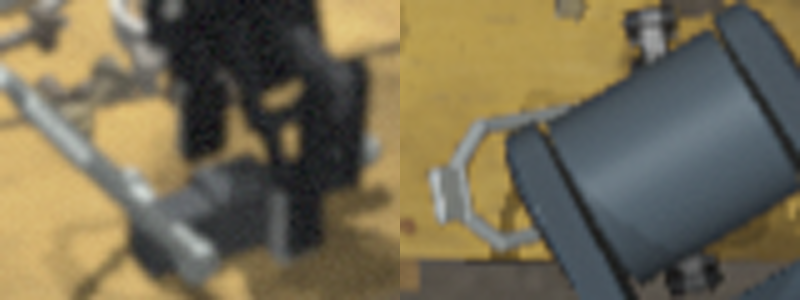

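```bash
python3 -m handwheel '[[-1,1,-3,0,0,0,0.8],[0,0,0,0,0,0,0.5],[0,0,0,0,0,0,0.35],[0,0,0,0,0,0,0.2],[0,0,0,0,0,0,0],[0,0,0,0,0,0,0],[0,0,0,0,0,0,0],[0,0,0,0,0,0,0],[0,0,0,0,0,0,0],[0,0,0,0,0,0,0]]' 70
python3 -m handwheel '[[0,0,20,0,0,0,0],[0,0,40,0,0,0,0],[0,0,50,0,0,0,0],[0,0,50,0,0,0,0],[0,0,50,0,0,0,0],[0,0,50,0,0,0,0],[0,0,30,0,0,0,0],[0,0,0,0,0,0,0],[0,0,0,0,0,0,0],[0,0,0,0,0,0,0]]'
```

```text
t: 5.4
tcp_pos: [0.4523, 0.4048, 0.0025]
tool_rot: [0.639, 0.769, 0.0, 0.0]
force: [1.7, -0.2, 2.5]
finger_gap: 0.296
gripper_force: 69.5
t: 6.65
tcp_pos: [0.4506, 0.4039, 0.2898]
tool_rot: [0.639, 0.769, -0.003, -0.001]
force: [-0.6, -0.3, -4.7]
finger_gap: 0.292
gripper_force: 69.5
```

```bash
python3 -m handwheel '[[-3.6,-19.8,0,0,0,9.6,0],[-3.6,-19.8,0,0,0,9.6,0],[-3.6,-19.8,0,0,0,9.6,0],[-3.6,-19.8,0,0,0,9.6,0],[-3.6,-19.8,0,0,0,9.6,0],[-3.6,-19.8,0,0,0,9.6,0],[-3.6,-19.8,0,0,0,9.6,0],[-3.6,-19.8,0,0,0,9.6,0],[-3.6,-19.8,0,0,0,9.6,0],[0,0,0,0,0,0,0]]'
python3 -m handwheel '[[0,0,-25,0,0,0,0],[0,0,-25,0,0,0,0],[0,0,-17,0,0,0,0],[0,0,0,0,0,0,0],[0,0,0,0,0,0,0],[0,0,0,0,0,0,0],[0,0,0,0,0,0,0],[0,0,0,0,0,0,0],[0,0,0,0,0,0,0],[0,0,0,0,0,0,0]]'
python3 - <<'E'
from h import *
S=manip.sense();m=R.from_quat(S['tool_rot']).as_matrix();print(S['tcp_pos'],m.round(3))
s=manip.snapshot("side")[:,:,::-1];t=manip.snapshot("top")[:,:,::-1]
def c(im,x,y,w=80,h=60): return cv2.resize(im[y:y+h,x:x+w],(800,600),interpolation=cv2.INTER_CUBIC)
A=c(s,325,140);B=c(t,310,195)
cv2.imwrite("pics/m4.png",np.vstack([cv2.resize(s[140:185,300:400],(800,360),interpolation=3-1),cv2.resize(t[220:250,290:390],(800,240),interpolation=2)]))
E
```

```text
t: 7.9
tcp_pos: [0.4186, 0.2255, 0.2912]
tool_rot: [-0.059, 0.998, -0.0, -0.001]
force: [0.0, -0.3, -3.7]
finger_gap: 0.293
gripper_force: 69.4
t: 9.15
tcp_pos: [0.4195, 0.2265, 0.2254]
tool_rot: [-0.06, 0.998, 0.0, 0.0]
force: [-0.2, -0.1, -3.3]
finger_gap: 0.29
gripper_force: 69.3
[0.41950934 0.22645868 0.22535732] [[-0.993 -0.121  0.   ]
 [-0.121  0.993  0.   ]
 [-0.     0.    -1.   ]]
```

View pics/m4.png

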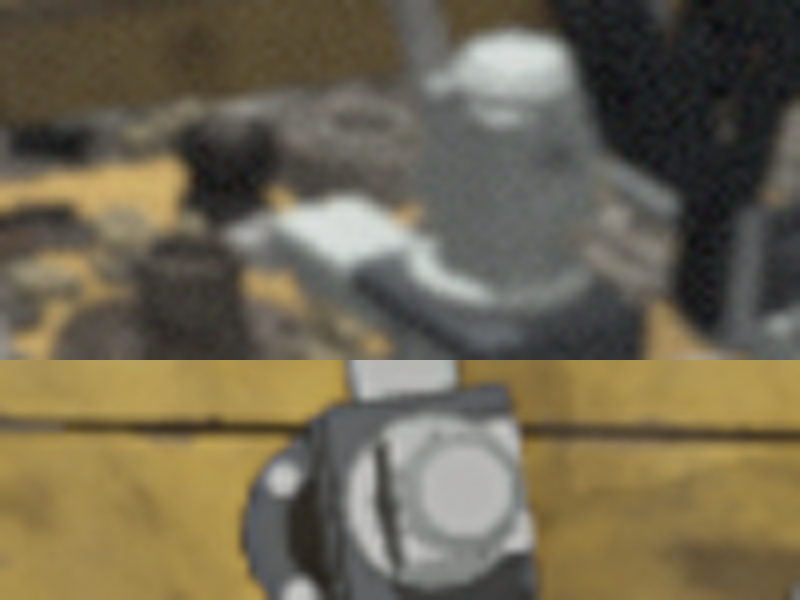

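Side shows shank (600–680, 170–210) right of the post; the top crop missed the tip. One more top crop, and compute the washer centre.

```bash
python3 - <<'E'
from h import *
snap("top","t5.png",(310,215,390,275),10)
print(atz("top",290+435/8,220+140/8,.199), atz("top",290+467/8,220+129/8,.257))
S=manip.sense();m=R.from_quat(S['tool_rot']).as_matrix()
g=S['tcp_pos'];x=-m[:,0]
print("tip pred",(proj("top",np.array([g[0],g[1],.242])+.068*x)-[310,215])*10)
E
```

```text
[0.52729704 0.23831332 0.199     ] [0.52735854 0.23840786 0.257     ]
tip pred [[390.14756755 405.03506807]]
```

View pics/t5.png

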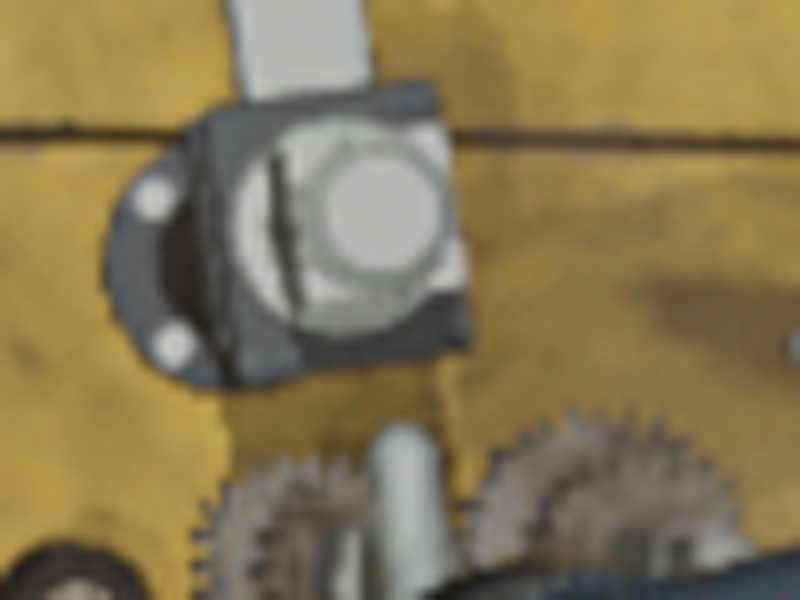

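Tip at (405,425)/10, axis through (416,560)/10; post top centre ≈(376,213)/10. Compute and check the height in the side view.

```bash
python3 - <<'E'
from h import *
P=lambda x,y,z:(atz("top",310+x/10,215+y/10,z)*1000).round(1)
for z in(.241,.244):print(z,"tip",P(405,425,z),"axis",P(406,450,z),P(416,560,z))
print("post",P(373,213,.257),P(378,213,.257), "edge R",P(445,120,.257),P(465,290,.257))
S=manip.sense();print(S['tcp_pos'])
# side reference: predicted shank axis points with camera xy, for z values
tip=P(405,425,.242)/1000; d=np.array([np.cos(.122),np.sin(.122),0])
for z in(.238,.242,.246):
    tip[2]=z;print(z,((proj("side",np.array([tip-.008*d,tip-.05*d]))-[320,140])*10).round(0).tolist())
snap("side","s5.png",(320,140,400,200),10)
E
```

```text
0.241 tip [482.8 231.3 241. ] axis [477.5 231.1 241. ] [454.3 228.9 241. ]
0.244 tip [482.8 231.8 244. ] axis [477.5 231.6 244. ] [454.3 229.4 244. ]
post [527.  240.7 257. ] [527.  239.6 257. ] edge R [546.7 225.5 257. ] [511.  221.3 257. ]
[0.41951462 0.22646856 0.225304  ]
0.238 [[598.0, 238.0], [730.0, 318.0]]
0.242 [[600.0, 219.0], [732.0, 298.0]]
0.246 [[602.0, 200.0], [734.0, 279.0]]
```

View pics/s5.png

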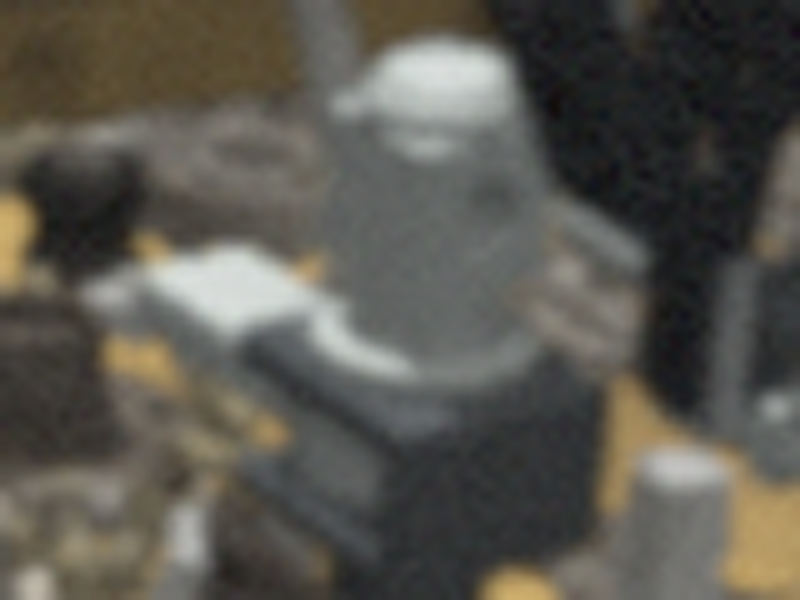

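```bash
python3 - <<'E'
from h import *
im=np.mean([manip.snapshot("side").astype(float) for _ in range(6)],0)
for u in(377,379,381,383):
    print(u,[tuple(im[v,u].astype(int)) for v in range(154,178)])
c=cv2.resize(im[140:200,320:400,::-1].clip(0,255).astype(np.uint8),(800,600),interpolation=2)
cv2.imwrite("pics/s6.png",cv2.convertScaleAbs(c,alpha=1.5))
E
```

```text
377 [(np.int64(24), np.int64(27), np.int64(28)), (np.int64(26), np.int64(30), np.int64(31)), (np.int64(27), np.int64(27), np.int64(31)), (np.int64(26), np.int64(27), np.int64(27)), (np.int64(34), np.int64(33), np.int64(33)), (np.int64(53), np.int64(55), np.int64(54)), (np.int64(87), np.int64(90), np.int64(86)), (np.int64(114), np.int64(117), np.int64(115)), (np.int64(115), np.int64(119), np.int64(116)), (np.int64(103), np.int64(106), np.int64(102)), (np.int64(96), np.int64(96), np.int64(90)), (np.int64(112), np.int64(109), np.int64(102)), (np.int64(134), np.int64(131), np.int64(123)), (np.int64(140), np.int64(136), np.int64(128)), (np.int64(133), np.int64(129), np.int64(121)), (np.int64(120), np.int64(115), np.int64(107)), (np.int64(110), np.int64(106), np.int64(99)), (np.int64(107), np.int64(103), np.int64(94)), (np.int64(119), np.int64(113), np.int64(105)), (np.int64(128), np.int64(123), np.int64(114)), (np.int64(119), np.int64(114), np.int64(106)), (np.int64(100), np.int64(97), np.int64(91)), (np.int64(88), np.int64(86), np.int64(82)), (np.int64(73), np.int64(74), np.int64(73))]
3
[... 2552 characters left out ...]
, np.int64(35), np.int64(37)), (np.int64(61), np.int64(63), np.int64(62)), (np.int64(91), np.int64(94), np.int64(93)), (np.int64(108), np.int64(111), np.int64(110)), (np.int64(98), np.int64(100), np.int64(100)), (np.int64(81), np.int64(82), np.int64(80)), (np.int64(81), np.int64(80), np.int64(74)), (np.int64(97), np.int64(92), np.int64(83)), (np.int64(108), np.int64(102), np.int64(91)), (np.int64(110), np.int64(103), np.int64(94)), (np.int64(103), np.int64(99), np.int64(90)), (np.int64(89), np.int64(86), np.int64(79)), (np.int64(82), np.int64(79), np.int64(74)), (np.int64(80), np.int64(78), np.int64(74)), (np.int64(71), np.int64(68), np.int64(62)), (np.int64(85), np.int64(76), np.int64(60))]
```

View pics/s6.png

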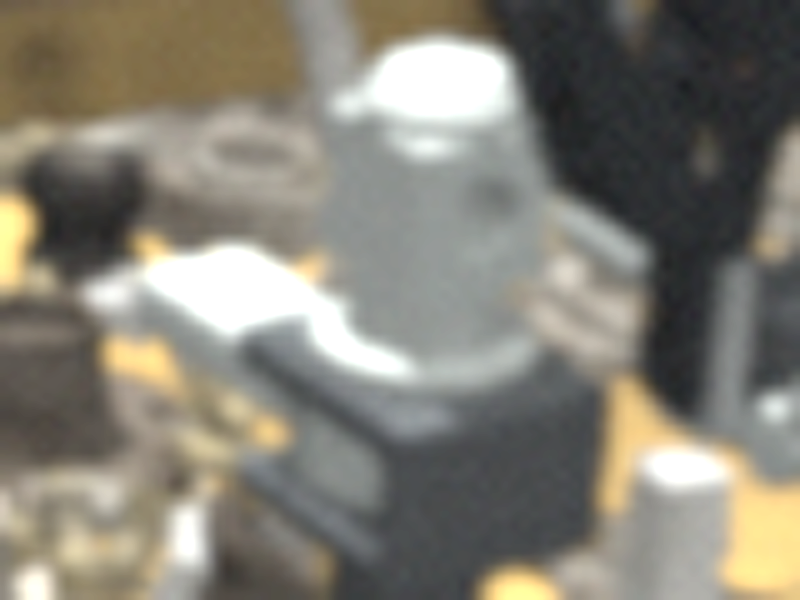

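The visible lower shank edge (≈(590,250)/10) puts its axis at z≈0.2425, agreeing with kinematics; it needs about +2 mm y and −12.5 mm z.

```bash
python3 -m handwheel '[[0,2,-6.5,0,0,0,0],[0,0,-6,0,0,0,0],[0,0,0,0,0,0,0],[4.96,0.6,0,0,0,0,0],[4.96,0.6,0,0,0,0,0],[4.96,0.6,0,0,0,0,0],[4.96,0.6,0,0,0,0,0],[2.48,0.3,0,0,0,0,0],[0,0,0,0,0,0,0],[0,0,0,0,0,0,0]]'
python3 -m handwheel '[[1.5,0.2,0,0,0,0,0],[1.5,0.2,0,0,0,0,0],[1.5,0.2,0,0,0,0,0],[1.5,0.2,0,0,0,0,0],[1.5,0.2,0,0,0,0,0],[1.5,0.2,0,0,0,0,0],[1.5,0.2,0,0,0,0,0],[1.5,0.2,0,0,0,0,0],[0,0,0,0,0,0,0],[0,0,0,0,0,0,0]]'
```

```text
t: 10.9
tcp_pos: [0.4416, 0.2311, 0.2128]
tool_rot: [-0.06, 0.998, -0.0, -0.0]
force: [0.5, -0.6, -3.4]
finger_gap: 0.295
gripper_force: 69.4
t: 12.15
tcp_pos: [0.4535, 0.2324, 0.2126]
tool_rot: [-0.06, 0.998, -0.0, -0.0]
force: [-0.7, -2.6, -4.5]
finger_gap: 0.293
gripper_force: 69.4
```

```bash
python3 -m handwheel '[[1.5,-0.3,0,0,0,0,0],[1.5,0,0,0,0,0,0],[1.5,0.2,0,0,0,0,0],[1.5,0.2,0,0,0,0,0],[1.5,0.2,0,0,0,0,0],[1.5,0.2,0,0,0,0,0],[1.5,0.2,0,0,0,0,0],[1.5,0.2,0,0,0,0,0],[0,0,0,0,0,0,0],[0,0,0,0,0,0,0]]'
```

```text
t: 13.4
tcp_pos: [0.466, 0.2334, 0.2127]
tool_rot: [-0.06, 0.998, -0.0, 0.0]
force: [-0.2, -4.6, -4.5]
finger_gap: 0.293
gripper_force: 69.4
```

```bash
python3 -m handwheel '[[0,-0.8,0,0,0,0,0],[3,0.35,0,0,0,0,0],[3,0.35,0,0,0,0,0],[3,0.35,0,0,0,0,0],[3,0.35,0,0,0,0,0],[3,0.35,0,0,0,0,0],[3,0.35,0,0,0,0,0],[0,0,0,0,0,0,0],[0,0,0,0,0,0,0],[0,0,0,0,0,0,0]]'; python3 -c "
from h import *
s=manip.sense();print(s['force'],s['ft_torque'])"
```

```text
t: 14.65
tcp_pos: [0.4837, 0.2351, 0.2129]
tool_rot: [-0.06, 0.998, 0.0, 0.0]
force: [-0.0, -0.3, -2.9]
finger_gap: 0.289
gripper_force: 69.5
[-0.01762853 -0.26206885 -2.92380381] [ 0.01437965 -0.03749073  0.03712429]
```

```bash
python3 -m handwheel '[[3,0.36,0,0,0,0,0],[3,0.36,0,0,0,0,0],[2,0.24,0,0,0,0,0],[1,0.12,0,0,0,0,0],[1,0.12,0,0,0,0,0],[1,0.12,0,0,0,0,0],[0,0,0,0,0,0,0],[0,0,0,0,0,0,0],[0,0,0,0,0,0,0],[0,0,0,0,0,0,0]]'; python3 -m handwheel '[[1,0.12,0,0,0,0,0],[0,0,0,0,0,0,0],[1,0.12,0,0,0,0,0],[0,0,0,0,0,0,0],[1,0.12,0,0,0,0,0],[0,0,0,0,0,0,0],[0,0,0,0,0,0,0],[0,0,0,0,0,0,0],[0,0,0,0,0,0,0],[0,0,0,0,0,0,0]]'
```

```text
t: 15.9
tcp_pos: [0.4948, 0.2363, 0.2128]
tool_rot: [-0.06, 0.998, -0.0, -0.0]
force: [0.3, -0.3, -3.6]
finger_gap: 0.291
gripper_force: 69.5
t: 17.15
tcp_pos: [0.4978, 0.2367, 0.2128]
tool_rot: [-0.06, 0.998, 0.0, -0.0]
force: [0.4, -0.2, -2.9]
finger_gap: 0.295
gripper_force: 69.5
```

```bash
python3 -m handwheel '[[1,0.12,0,0,0,0,0],[0,0,0,0,0,0,0],[1,0.12,0,0,0,0,0],[0,0,0,0,0,0,0],[1,0.12,0,0,0,0,0],[0,0,0,0,0,0,0],[0,0,0,0,0,0,0],[0,0,0,0,0,0,0],[0,0,0,0,0,0,0],[0,0,0,0,0,0,0]]'
```

```text
t: 18.4
tcp_pos: [0.4995, 0.2369, 0.2127]
tool_rot: [-0.061, 0.998, -0.0, -0.001]
force: [-5.4, -0.6, -0.1]
finger_gap: 0.293
gripper_force: 72.4
```

```bash
python3 -m handwheel '[[1,0.12,0,0,0,0,0],[0,0,0,0,0,0,0],[1,0.12,0,0,0,0,0],[0,0,0,0,0,0,0],[0,0,0,0,0,0,0],[0,0,0,0,0,0,0],[0,0,0,0,0,0,0],[0,0,0,0,0,0,0],[0,0,0,0,0,0,0],[0,0,0,0,0,0,0]]'
```

```text
t: 19.65
tcp_pos: [0.4994, 0.2368, 0.2127]
tool_rot: [-0.061, 0.998, -0.001, -0.004]
force: [-8.7, -2.0, 3.7]
finger_gap: 0.29
gripper_force: 75.1
```

```bash
python3 -m handwheel '[[-2,-0.2,0,0,0,0,0],[0,0,0,0,0,0,0.3],[0,0,0,0,0,0,0.5],[0,0,0,0,0,0,0.75],[0,0,0,0,0,0,0.75],[0,0,0,0,0,0,0.75],[0,0,10,0,0,0,0.75],[0,0,25,0,0,0,0.75],[0,0,50,0,0,0,0.75],[0,0,60,0,0,0,0.75]]'
python3 -c "
from h import *
snap('top','t7.png',(290,215,370,275),10)"
```

```text
t: 20.9
tcp_pos: [0.5003, 0.2369, 0.359]
tool_rot: [-0.06, 0.998, -0.0, -0.001]
force: [0.4, 0.1, 0.7]
finger_gap: 0.749
gripper_force: 0.0
```

```bash
python3 -m handwheel '[[-45,-5.4,8,0,0,0,0],[-45,-5.4,0,0,0,0,0],[-45,-5.4,0,0,0,0,0],[-5,-0.6,0,0,0,0,0],[0,0,0,0,0,0,0],[0,0,-30,0,0,0,0],[0,0,-30,0,0,0,0],[0,0,0,0,0,0,0],[0,0,0,0,0,0,0],[0,0,0,0,0,0,0]]'
```

```text
t: 22.2
tcp_pos: [0.3622, 0.2206, 0.307]
tool_rot: [-0.06, 0.998, 0.0, 0.001]
force: [0.4, 0.3, -0.2]
finger_gap: -0.003
gripper_force: 0.0
```

```bash
python3 -m handwheel '[[9,1.1,3,0,0,0,0],[9,1.1,3,0,0,0,0],[9,1.1,3,0,0,0,0],[9,1.1,3,0,0,0,0],[9,1.1,3,0,0,0,0],[9,1.1,3,0,0,0,0],[9,1.1,3,0,0,0,0],[9,1.1,3,0,0,0,0],[9,1.1,3,0,0,0,0],[9,1.1,3,0,0,0,0]]'
python3 - <<'E'
from h import *
# where is bright bar in side view? predicted bar at phi=0
d=np.array([.993,.12,0]);y=np.array([-.12,.993,0]);H=np.array([.4994,.2368,.230])-.036*d
print(proj("side",H+[0,0,.105]),proj("side",H+[0,0,.124]),proj("side",H+.105*(-.588*d+[0,0,.809])))
cv2.imwrite("pics/a1.png",manip.snapshot("side")[:,:,::-1])
cv2.imwrite("pics/a1t.png",manip.snapshot("top")[:,:,::-1])
print(manip.sense()['force'])
E
```

```text
t: 23.45
tcp_pos: [0.4514, 0.2313, 0.336]
tool_rot: [-0.06, 0.998, -0.0, -0.0]
force: [-0.8, -0.1, 0.2]
finger_gap: 0.001
gripper_force: 0.2
[[386.35667612 117.37464263]] [[387.29398997 107.24652868]] [[406.48768068 138.31582005]]
[-0.13981488  0.09444326 -0.85100804]
```

```bash
python3 -m handwheel '[[13,1.6,2,0,0,0,0],[13,1.6,0,0,0,0,0],[13.7,1.6,-3.5,0,0,0,0],[13.7,1.6,-5.5,0,0,0,0],[12.7,1.5,-7,0,0,0,0],[12.7,1.5,-8.5,0,0,0,0],[11,1.3,-10,0,0,0,0],[11,1.3,-11,0,0,0,0],[7.7,0.9,-8,0,0,0,0],[7.7,0.9,-8.5,0,0,0,0]]'
python3 -c "
from h import *
cv2.imwrite('pics/a2.png',manip.snapshot('side')[:,:,::-1]);cv2.imwrite('pics/a2t.png',manip.snapshot('top')[:,:,::-1])
print(manip.sense()['force'])"
```

```text
t: 24.8
tcp_pos: [0.5675, 0.2451, 0.2752]
tool_rot: [-0.06, 0.998, -0.0, -0.0]
force: [0.2, 0.1, 1.0]
finger_gap: 0.003
gripper_force: 0.1
[-0.03958553 -0.01327605  0.08481541]
```

```bash
python3 -m handwheel '[[7.5,0.9,-9,0,0,0,0],[7.5,0.9,-10,0,0,0,0],[0,0,-4,0,0,0,0],[0,0,-3,0,0,0,0],[0,0,-2,0,0,0,0],[0,0,0,0,0,0,0],[0,0,0,0,0,0,0],[0,0,0,0,0,0,0],[0,0,0,0,0,0,0],[0,0,0,0,0,0,0]]'
python3 -m handwheel '[[0,0,-2,0,0,0,0],[0,0,-2,0,0,0,0],[0,0,-2,0,0,0,0],[0,0,-1,0,0,0,0],[0,0,-1,0,0,0,0],[0,0,0,0,0,0,0],[0,0,0,0,0,0,0],[0,0,0,0,0,0,0],[0,0,0,0,0,0,0],[0,0,0,0,0,0,0]]'
```

```text
t: 26.15
tcp_pos: [0.5821, 0.2468, 0.2479]
tool_rot: [-0.06, 0.998, -0.0, 0.0]
force: [0.1, 0.6, 0.2]
finger_gap: 0.002
gripper_force: 0.0
t: 27.4
tcp_pos: [0.582, 0.2469, 0.2398]
tool_rot: [-0.06, 0.998, 0.0, -0.0]
force: [0.7, -0.2, -0.7]
finger_gap: 0.005
gripper_force: 0.0
```

```bash
python3 -m handwheel '[[0,0,-1,0,0,0,0],[0,0,-1,0,0,0,0],[0,0,-1,0,0,0,0],[0,0,0,0,0,0,0],[0,0,0,0,0,0,0],[0,0,0,0,0,0,0],[0,0,0,0,0,0,0],[0,0,0,0,0,0,0],[0,0,0,0,0,0,0],[0,0,0,0,0,0,0]]'
```

```text
t: 28.65
tcp_pos: [0.5821, 0.2469, 0.2368]
tool_rot: [-0.06, 0.998, 0.0, 0.0]
force: [-0.2, -0.4, -0.3]
finger_gap: -0.002
gripper_force: 0.0
```

```bash
python3 - <<'E'
from h import *
s=manip.snapshot("side")[:,:,::-1];t=manip.snapshot("top")[:,:,::-1]
cv2.imwrite("pics/a3.png",s);cv2.imwrite("pics/a3t.png",t)
r=lambda im,x,y,w,h:cv2.resize(im[y:y+h,x:x+w],(400,300),interpolation=2)
g=lambda f:cv2.imread("pics/"+f)
cv2.imwrite("pics/m9.png",np.vstack([np.hstack([r(s,320,110,100,75),r(t,300,200,100,75)]),np.hstack([r(g("a1.png"),330,85,100,75),r(g("a2.png"),320,110,100,75)])]))
E
```

```text
(no output)
```

View pics/m9.png

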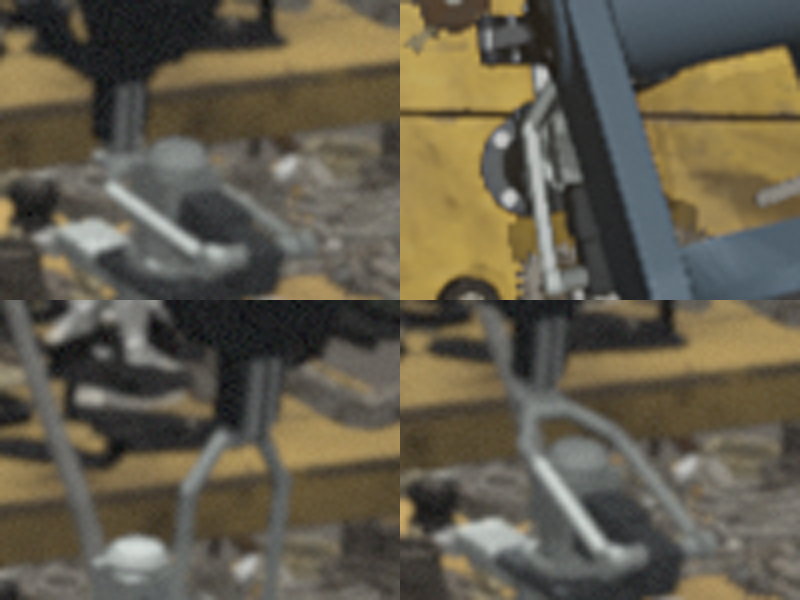

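Ring has swung over the post and lies near level under the fingertip, head against the post. Keep pressing.

```bash
python3 -m handwheel '[[0,0,-1,0,0,0,0],[0,0,-1,0,0,0,0],[0,0,-1,0,0,0,0],[0,0,-1,0,0,0,0],[0,0,0,0,0,0,0],[0,0,0,0,0,0,0],[0,0,0,0,0,0,0],[0,0,0,0,0,0,0],[0,0,0,0,0,0,0],[0,0,0,0,0,0,0]]'
python3 -m handwheel '[[0,0,-1,0,0,0,0],[0,0,-1,0,0,0,0],[0,0,-1,0,0,0,0],[0,0,-1,0,0,0,0],[0,0,0,0,0,0,0],[0,0,0,0,0,0,0],[0,0,0,0,0,0,0],[0,0,0,0,0,0,0],[0,0,0,0,0,0,0],[0,0,0,0,0,0,0]]'
```

```text
t: 30.0
tcp_pos: [0.582, 0.2469, 0.2328]
tool_rot: [-0.06, 0.998, -0.0, -0.0]
force: [0.1, 0.2, -0.9]
finger_gap: -0.002
gripper_force: 0.0
t: 31.25
tcp_pos: [0.5821, 0.2469, 0.2288]
tool_rot: [-0.06, 0.998, 0.0, 0.0]
force: [-0.4, 0.6, -0.3]
finger_gap: -0.0
gripper_force: 0.0
```

```bash
cat > ring.py <<'E'
from h import *
now=np.mean([manip.snapshot("side").astype(float) for _ in range(4)],0).mean(2)
d=np.array([.993,.12,0]);y=np.array([-.12,.993,0]);z=np.array([0,0,1.])
H=np.array([.4994,.2368,.230])-.036*d
def score(im,off):
    out=[]
    for a in np.arange(1.7,2.5,.02):
        p=a-.63; u=np.sin(p)*d+np.cos(p)*z
        P=[H+off+.030*y+r*u for r in np.linspace(.015,.065,40)]
        q=proj("side",P).astype(np.float32)
        out.append((cv2.remap(im.astype(np.float32),q[:,0],q[:,1],1).mean(),round(a,2)))
    return sorted(out)[::-1][:2]
ims=dict(a2=cv2.imread("pics/a2.png").astype(float).mean(2),a3=cv2.imread("pics/a3.png").astype(float).mean(2),now=now)
for n,im in ims.items():
    best=max((score(im,dx*d+dy*y+dz*z)[0]+(dx,dy,dz)) for dx in(-.003,0) for dy in(-.003,0) for dz in(-.003,0,.003))
    print(n,best,score(im,-.003*y))
S=manip.sense();print(S['tcp_pos'],S['force'])
print("TCP px",proj("side",S['tcp_pos']-.003*y),"m9 TCP at a3",(proj("side",np.array([.582,.2439,.2368]))-[320,110])*4)
E
python3 ring.py
```

```text
a2 (np.float32(197.35493), np.float64(1.78), -0.003, -0.003, 0) [(np.float32(195.01822), np.float64(1.76)), (np.float32(194.38144), np.float64(1.78))]
a3 (np.float32(188.69002), np.float64(2.16), 0, -0.003, 0) [(np.float32(188.69002), np.float64(2.16)), (np.float32(187.35977), np.float64(2.18))]
now (np.float32(186.08289), np.float64(2.24), -0.003, -0.003, 0) [(np.float32(185.82617), np.float64(2.24)), (np.float32(183.69675), np.float64(2.26))]
[0.58205235 0.24684571 0.22881666] [ 0.33924851 -0.15161543 -0.37071892]
TCP px [[349.57851562 149.74363712]] m9 TCP at a3 [[119.42456057 145.24433798]]
```

The ring follows the finger (2.16→2.24). Continue down past the snap.

```bash
python3 -m handwheel '[[0,0,-1,0,0,0,0],[0,0,-1,0,0,0,0],[0,0,-1,0,0,0,0],[0,0,-1,0,0,0,0],[0,0,-1,0,0,0,0],[0,0,-1,0,0,0,0],[0,0,0,0,0,0,0],[0,0,0,0,0,0,0],[0,0,0,0,0,0,0],[0,0,0,0,0,0,0]]'
python3 -m handwheel '[[0,0,-1,0,0,0,0],[0,0,-1,0,0,0,0],[0,0,-1,0,0,0,0],[0,0,-1,0,0,0,0],[0,0,-1,0,0,0,0],[0,0,0,0,0,0,0],[0,0,0,0,0,0,0],[0,0,0,0,0,0,0],[0,0,0,0,0,0,0],[0,0,0,0,0,0,0]]'
python3 ring.py
```

```text
t: 32.7
tcp_pos: [0.582, 0.2469, 0.2229]
tool_rot: [-0.06, 0.998, -0.0, 0.0]
force: [-0.6, -0.1, -0.7]
finger_gap: 0.006
gripper_force: 0.1
t: 33.95
tcp_pos: [0.582, 0.2468, 0.2178]
tool_rot: [-0.06, 0.998, -0.0, -0.0]
force: [-0.4, 0.2, 1.7]
finger_gap: -0.0
gripper_force: 0.8
a2 (np.float32(197.35493), np.float64(1.78), -0.003, -0.003, 0) [(np.float32(195.01822), np.float64(1.76)), (np.float32(194.38144), np.float64(1.78))]
a3 (np.float32(188.69002), np.float64(2.16), 0, -0.003, 0) [(np.float32(188.69002), np.float64(2.16)), (np.float32(187.35977), np.float64(2.18))]
now (np.float32(180.11514), np.float64(2.34), 0, 0, 0.003) [(np.float32(179.36108), np.float64(2.32)), (np.float32(179.07896), np.float64(2.3))]
[0.58204551 0.24687049 0.2178218 ] [-0.35876665 -0.26573839  1.57963216]
TCP px [[349.28362378 154.52555097]] m9 TCP at a3 [[119.42456057 145.24433798]]
```

```bash
python3 -m handwheel '[[0,0,-1,0,0,0,0],[0,0,-1,0,0,0,0],[0,0,0,0,0,0,0],[0,0,0,0,0,0,0],[0,0,0,0,0,0,0],[0,0,0,0,0,0,0],[0,0,0,0,0,0,0],[0,0,0,0,0,0,0],[0,0,0,0,0,0,0],[0,0,0,0,0,0,0]]'
python3 -m handwheel '[[0,0,2,0,0,0,0],[0,0,5,0,0,0,0],[0,0,10,0,0,0,0],[0,0,30,0,0,0,0],[0,0,50,0,0,0,0],[0,0,50,0,0,0,0],[0,0,0,0,0,0,0],[0,0,0,0,0,0,0],[0,0,0,0,0,0,0],[0,0,0,0,0,0,0]]'
python3 ring.py | grep -v ^a
```

```text
t: 35.4
tcp_pos: [0.5821, 0.2469, 0.2159]
tool_rot: [-0.06, 0.998, 0.0, 0.0]
force: [0.8, 0.3, 3.6]
finger_gap: -0.001
gripper_force: 1.8
t: 36.65
tcp_pos: [0.5815, 0.2467, 0.3612]
tool_rot: [-0.06, 0.998, -0.0, -0.002]
force: [-0.9, -0.9, -0.6]
finger_gap: 0.001
gripper_force: 0.0
now (np.float32(150.56561), np.float64(2.24), -0.003, -0.003, -0.003) [(np.float32(146.96634), np.float64(2.3)), (np.float32(146.86867), np.float64(2.32))]
[0.58196834 0.2468407  0.3622499 ] [0.19524572 0.98423897 0.19011974]
TCP px [[353.18959996  87.75534356]] m9 TCP at a3 [[119.42456057 145.24433798]]
```

```bash
python3 -m handwheel '[[-10,-20,40,0,0,0,0],[-30,-45,15,0,0,0,0],[-30,-50,0,0,0,0,0],[-30,-50,0,0,0,0,0],[-20,-50,0,0,0,0,0],[0,-50,0,0,0,0,0],[0,-50,0,0,0,0,0],[0,0,0,0,0,0,0],[0,0,0,0,0,0,0],[0,0,0,0,0,0,0]]'
cat >> ring.py <<'E'
cv2.imwrite("pics/fs.png",now)
for a in(2.1,2.2,2.24,2.28,2.32,2.36):
    p=a-.63;u=np.sin(p)*d+np.cos(p)*z;off=-.003*y
    print(a,proj("side",[H+off+.03*y+r*u for r in(.01,.03,.05,.065)]).round(1).tolist(),"bar",proj("side",[H+off+.105*u,H+off+.124*u]).round(1).tolist())
a3=ims["a3"]
for c in range(346,376,3):
    f=lambda im:(150+np.argmax(im[150:182,c]),int(im[150:182,c].max()))
    f=lambda im:[int(v) for v in im[146:178,c]]
    print(c,"now",f(now))
    print(c,"a3 ",f(a3))
E
python3 ring.py | grep -v ^a
```

```text
t: 38.1
tcp_pos: [0.4619, -0.0669, 0.4178]
tool_rot: [-0.061, 0.998, 0.0, -0.0]
force: [0.2, -0.1, -0.2]
finger_gap: -0.003
gripper_force: 0.0
now (np.float32(182.42703), np.float64(2.26), 0, 0, 0) [(np.float32(180.58952), np.float64(2.3)), (np.float32(178.40709), np.float64(2.32))]
[ 0.46205949 -0.06720295  0.41786493] [ 0.13634996  0.74418511 -0.52006007]
TCP px [[525.59011951  62.45854968]] m9 TCP at a3 [[119.42456057 145.24433798]]
2.1 [[366.8, 170.0], [361.2, 165.4], [355.7, 160.9], [351.7, 157.6]] bar [[353.7, 146.8], [348.9, 143.1]]
2.2 [[366.8, 170.5], [361.0, 166.8], [355.4, 163.1], [351.4, 160.5]] bar [[353.2, 151.4], [348.4, 148.4]]
2.24 [[366.8, 170.7], [361.0, 167.3], [355.4, 164.1], [351.3, 161.7]] bar [[353.1, 153.3], [348.3, 150.6]]
2.28 [[366.7, 170.9], [360.9, 167.9], [355.4, 165.0], [351.3, 162.9]] bar [[353.1, 155.2], [348.3, 152.8]]
2.32 [[366.7, 171.1], [360.9, 168.5], [355.4, 165.9], [351.3, 164.1]] bar [[353.1, 157.0], [348.3, 155.0]]
2.36 [[366.7, 171.3], [360.9, 169.1], [355.4, 166.9], [351.3, 165.3]] bar [[353.1, 159.0], [348.3, 157.2]]
346 now [70, 69, 67,
[... 2497 characters left out ...]
157, 152, 147, 128, 112, 108, 104, 97, 94, 91, 92, 97, 96, 92, 85, 71, 56, 52, 49, 48, 48, 45, 59, 111, 145, 133, 107, 98, 95, 97]
370 a3  [95, 112, 118, 124, 124, 116, 105, 97, 102, 98, 95, 88, 67, 64, 61, 65, 56, 51, 48, 45, 43, 46, 45, 54, 85, 125, 136, 124, 104, 99, 101, 101]
373 now [83, 94, 105, 113, 123, 142, 149, 128, 103, 98, 96, 97, 96, 96, 95, 94, 95, 93, 79, 62, 49, 49, 48, 48, 68, 124, 173, 181, 160, 136, 115, 100]
373 a3  [84, 95, 103, 108, 109, 112, 112, 107, 103, 98, 96, 83, 69, 63, 64, 62, 62, 60, 56, 58, 50, 50, 46, 46, 75, 137, 177, 180, 158, 130, 116, 102][ WARN:0@5.674] global loadsave.cpp:1063 imwrite_ Unsupported depth image for selected encoder is fallbacked to CV_8U.
```

The ring reads about 2.28 in the world with the linchpin sagging slightly, so it is probably latched, but the margin is thin. I'll press the tab once more, harder.

```bash
python3 -m handwheel '[[0,45,0,0,0,0,0],[0,55,0,0,0,0,0],[20,55,0,0,0,0,0],[30,50,0,0,0,0,0],[30,50,0,0,0,0,0],[30,40,-15,0,0,0,0],[10,18.7,-40,0,0,0,0],[0,0,-50,0,0,0,0],[0,0,-50,0,0,0,0],[0,0,-25,0,0,0,0]]'
python3 -m handwheel '[[0,0,-10,0,0,0,0],[0,0,-6,0,0,0,0],[0,0,-4,0,0,0,0],[0,0,-2,0,0,0,0],[0,0,-1,0,0,0,0],[0,0,-1,0,0,0,0],[0,0,0,0,0,0,0],[0,0,0,0,0,0,0],[0,0,0,0,0,0,0],[0,0,0,0,0,0,0]]'
```

```text
t: 39.55
tcp_pos: [0.58, 0.246, 0.2342]
tool_rot: [-0.061, 0.998, -0.0, -0.003]
force: [0.0, 0.4, 0.8]
finger_gap: -0.0
gripper_force: 0.0
t: 40.8
tcp_pos: [0.5825, 0.2456, 0.2143]
tool_rot: [-0.06, 0.998, 0.0, 0.001]
force: [-0.3, 0.1, 5.1]
finger_gap: -0.0
gripper_force: 2.5
```

```bash
python3 -m handwheel '[[0,0,-1,0,0,0,0],[0,0,0,0,0,0,0],[0,0,0,0,0,0,0],[0,0,-1,0,0,0,0],[0,0,0,0,0,0,0],[0,0,0,0,0,0,0],[0,0,-1,0,0,0,0],[0,0,0,0,0,0,0],[0,0,0,0,0,0,0],[0,0,0,0,0,0,0]]'
python3 ring.py | grep -E "^now|^352 now|^361 now|^367 now|^373 now"
```

```text
t: 42.05
tcp_pos: [0.5825, 0.2457, 0.2118]
tool_rot: [-0.06, 0.998, 0.0, 0.001]
force: [-0.5, -0.6, 7.6]
finger_gap: 0.001
gripper_force: 3.4
now (np.float32(169.40112), np.float64(2.34), 0, -0.003, 0.003) [(np.float32(157.55821), np.float64(2.28)), (np.float32(155.22766), np.float64(2.26))]
352 now [67, 65, 71, 79, 83, 81, 78, 78, 79, 76, 79, 82, 91, 97, 97, 93, 108, 147, 177, 163, 125, 96, 100, 113, 109, 111, 111, 112, 111, 91, 70, 59]
361 now [128, 130, 132, 134, 133, 127, 115, 107, 108, 100, 93, 93, 89, 93, 90, 92, 91, 92, 96, 120, 161, 177, 154, 112, 89, 94, 98, 98, 99, 104, 110, 117]
367 now [127, 134, 136, 138, 137, 131, 117, 106, 101, 99, 88, 72, 60, 53, 49, 44, 44, 44, 45, 43, 58, 112, 161, 166, 138, 98, 73, 71, 86, 95, 101, 102]
373 now [85, 96, 104, 112, 112, 112, 112, 107, 99, 89, 72, 62, 61, 59, 60, 63, 57, 51, 48, 51, 82, 140, 182, 182, 160, 134, 115, 100, 87, 73, 68, 62][ WARN:0@6.122] global loadsave.cpp:1063 imwrite_ Unsupported depth image for selected encoder is fallbacked to CV_8U.
```

Pressed, the ring and linchpin tip together as one, with the ring at ≈2.33 relative to the linchpin, so it is latched. The tilting may have walked the shoulder out a little, so lift off and nudge the head home from behind.

```bash
python3 -m handwheel '[[0,0,3,0,0,0,0],[0,0,10,0,0,0,0],[0,0,35,0,0,0,0],[0,0,45,0,0,0,0],[-40,-5,0,0,0,0,0],[-50,-6,0,0,0,0,0],[-50,-6,0,0,0,0,0],[-27,-3,0,0,0,0,0],[0,0,0,0,0,0,0],[0,0,0,0,0,0,0]]'
python3 -m handwheel '[[0,0,-30,0,0,0,0],[0,0,-35,0,0,0,0],[0,0,-14,0,0,0,0],[0,0,0,0,0,0,0],[8,1,0,0,0,0,0],[6,0.7,0,0,0,0,0],[4,0.5,0,0,0,0,0],[0,0,0,0,0,0,0],[0,0,0,0,0,0,0],[0,0,0,0,0,0,0]]'
```

```text
t: 43.5
tcp_pos: [0.4162, 0.2257, 0.304]
tool_rot: [-0.06, 0.998, 0.0, 0.001]
force: [-0.3, 0.3, -0.5]
finger_gap: -0.002
gripper_force: 0.0
t: 44.75
tcp_pos: [0.4327, 0.2277, 0.2248]
tool_rot: [-0.06, 0.998, -0.0, -0.0]
force: [0.8, 0.5, 0.7]
finger_gap: 0.002
gripper_force: 0.0
```

```bash
python3 -m handwheel '[[2,0.2,0,0,0,0,0],[1,0.1,0,0,0,0,0],[1,0.1,0,0,0,0,0],[1,0.1,0,0,0,0,0],[1,0.1,0,0,0,0,0],[0,0,0,0,0,0,0],[0,0,0,0,0,0,0],[0,0,0,0,0,0,0],[0,0,0,0,0,0,0],[0,0,0,0,0,0,0]]'
python3 -m handwheel '[[1,0.1,0,0,0,0,0],[0,0,0,0,0,0,0],[1,0.1,0,0,0,0,0],[0,0,0,0,0,0,0],[1,0.1,0,0,0,0,0],[0,0,0,0,0,0,0],[0,0,0,0,0,0,0],[0,0,0,0,0,0,0],[0,0,0,0,0,0,0],[0,0,0,0,0,0,0]]'
```

```text
t: 46.0
tcp_pos: [0.4367, 0.2281, 0.2243]
tool_rot: [-0.06, 0.998, -0.0, -0.003]
force: [-5.4, -0.2, 2.2]
finger_gap: 0.001
gripper_force: 2.7
t: 47.25
tcp_pos: [0.4369, 0.228, 0.2239]
tool_rot: [-0.061, 0.998, -0.001, -0.006]
force: [-11.0, -0.5, 4.2]
finger_gap: 0.001
gripper_force: 5.1
```

```bash
python3 -m handwheel '[[-5,-0.6,0,0,0,0,0],[-15,-1.8,0,0,0,0,0],[-5,0,15,0,0,0,0],[0,0,50,0,0,0,0],[0,0,55,0,0,0,0],[10,-40,40,0,0,0,0],[10,-55,0,0,0,0,0],[10,-55,0,0,0,0,0],[0,-55,0,0,0,0,0],[0,-20,0,0,0,0,0]]'
python3 ring.py | grep -E "^now|^352 now|^361 now|^367 now|^373 now|\[" | grep -v "^a\|^2"
```

```text
t: 48.5
tcp_pos: [0.4474, -0.0016, 0.3862]
tool_rot: [-0.059, 0.998, -0.001, 0.001]
force: [-0.7, 0.3, -0.4]
finger_gap: -0.002
gripper_force: 0.0
now (np.float32(181.51077), np.float64(2.26), 0, 0, 0) [(np.float32(180.5645), np.float64(2.3)), (np.float32(178.44243), np.float64(2.28))]
[0.44715993 0.00143906 0.38559733] [ 0.41026346 -0.09790913 -0.7796873 ]
TCP px [[500.22232275  82.7706737 ]] m9 TCP at a3 [[119.42456057 145.24433798]]
346 now [70, 68, 67, 71, 77, 88, 107, 143, 185, 191, 175, 160, 166, 171, 172, 167, 142, 109, 100, 136, 182, 201, 206, 196, 187, 169, 128, 91, 78, 67, 55, 65]
346 a3  [63, 89, 112, 118, 112, 107, 109, 115, 103, 117, 141, 142, 125, 107, 96, 90, 85, 87, 93, 127, 161, 181, 188, 191, 197, 178, 123, 72, 56, 51, 51, 67]
349 now [72, 70, 71, 76, 81, 88, 109, 151, 190, 201, 195, 176, 160, 154, 160, 176, 185, 165, 127, 102, 119, 164, 181, 179, 163, 123, 81, 60, 59, 56, 53, 49]
349 a3  [84, 86, 102, 117, 127, 129, 125, 116, 115, 130, 165, 194, 191, 165, 128, 101, 91, 89, 89, 97, 120, 155, 175, 178, 169, 124, 76, 51, 60, 58, 51, 51]
352 now [101, 99, 99, 101, 104,
[... 1856 characters left out ...]
154, 153, 147, 126, 112, 110, 103, 96, 94, 92, 93, 96, 96, 95, 83, 70, 56, 50, 48, 50, 49, 46, 59, 98, 128, 122, 106, 99, 97, 96]
370 a3  [95, 112, 118, 124, 124, 116, 105, 97, 102, 98, 95, 88, 67, 64, 61, 65, 56, 51, 48, 45, 43, 46, 45, 54, 85, 125, 136, 124, 104, 99, 101, 101]
373 now [82, 93, 103, 113, 120, 141, 150, 127, 103, 98, 98, 98, 96, 97, 94, 96, 95, 92, 79, 60, 52, 48, 49, 49, 73, 131, 176, 182, 159, 133, 115, 101]
373 a3  [84, 95, 103, 108, 109, 112, 112, 107, 103, 98, 96, 83, 69, 63, 64, 62, 62, 60, 56, 58, 50, 50, 46, 46, 75, 137, 177, 180, 158, 130, 116, 102][ WARN:0@10.632] global loadsave.cpp:1063 imwrite_ Unsupported depth image for selected encoder is fallbacked to CV_8U.
```

Ring rest position is identical after the harder press and the nudge, so it sits in its latch.

```bash
python3 -c "
from station import manip
print(manip.sign_off())"
```

```text
the job is handed in; nothing more can be done
None
```

I handed the job in at about 49 s. The linchpin is fully home, its shoulder held firm against an 11 N push. The ring is swung over and pressed down, and I judge it latched from camera angle estimates rather than a felt snap, since I noticed no clear click in the force readings. The gripper is clear, and I did not re-check the bush, bearing or piston, though nothing was moved near them.

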